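# Set and lock the fresh-air damper of a mushroom grow tunnel

### The arm

A 6-joint arm with a two-finger parallel gripper is mounted at the origin on the work surface. World frame = base frame: x ahead of the robot, y to its left, z up, the work surface at z = 0. Lengths are in m, angles in rad, forces in N, time in s.
With the tool pointing down it reaches from about 0.275 to 0.825 m from the base axis. Payload 4.9 kg.
Tool frame: the origin (TCP) lies midway between the tips of the shut fingers; the grasp point (between the pads) lies 19 mm behind it; z points along the fingers, y is the direction in which the jaws open and shut (so a half turn about z gives the same grasp; the last joint's range is limited). The gripper opens to 85 mm and grips with 20 to 120 N. Pads are 22 mm wide; open, the fingers measure 114 mm over their backs; the gripper's body (76 mm by 85 mm) begins 54 mm behind the grasp point. The pads swing forward as they close: fully open they stand 13 mm farther back than shut.
Start: joints at [1.159, 0.326, -0.193, 1.052, 0, 1.437], TCP at [0.151, 0.529, 0.231] pointing down, gripper open.
Joint ranges: [-2.65, 2.65], [-0.97, 1.79], [-1.3, 1.35], [-1.93, 2.1], [-1.47, 1.37], [-3.14, 3.14]. Speed limits (rad/s): [2.57, 2.57, 3.14, 3.14, 3.14, 3.14].

### API

Orientations are given as a unit quaternion [x, y, z, w].
In Python, from cell import arm, imaging gives the robot as it stands. The module is installed in compiled form; this text tells all that it offers.
- The arm moves only by the tool carry_out, never from a script. Its argument "motion" is text: rows parted by semicolons, each of 7 numbers parted by spaces: the shift along the tool's x, y, z in mm, then the turn, a rotation vector about the tool's x, y, z in rad, then the finger opening in mm, from 0 to 85.4. A call has 1 to 5 rows; each row is the pose to reach, as a shift and turn from the pose commanded when the call began, along the tool's axes at that moment; what a row does not reach only later rows make up. A row lasts 1/10 s, in which the tool goes at most 50 mm and 8.59 degrees, less where a joint would pass 70% of its speed; a pose out of reach is approached as far as the arm can. A call with a gripper value outside its range is refused whole. The fingers move at their own pace and stop on an object; "newtons" is the grip in N (left out, the last holds). Time passes only in rows, so rows that repeat a pose let the fingers close. It gives the time, the measured TCP pose, the force and the opening at its end, in the units of the state.
- arm.get_state(): the state, without advancing time (a new reading comes with each control period).
- imaging.read_camera(name): name is "scene" or "top" or "wrist"; returns a dict with "frame" (480x640x3 uint8, red, green, blue), "depth" (480x640 float32, m along the optical axis (not along the pixel's ray), 0 where there is no reading), "intrinsics" (3x3 intrinsics, pixels), "k1" (the pictures are not rectified: a ray, as slopes to the right and down, at radius r is drawn at 1 + k1 r^2 times it, then the intrinsics apply), "camera_from_world" (4x4, takes a point from world to camera coordinates); the wrist camera has in their place "T_tool_cam" (4x4, takes a point from camera to tool coordinates, whose origin is the TCP and whose axes are the flange's). Camera axes: x right, y down, z forward; pixel columns grow to the right and rows downward; lengths in m; the calibration is good to about 2 mm. A picture is of the moment at which its call begins: read the wrist's pose just before it.
- arm.close_job(): hands the job in, once; it reports no verdict.
The state is a dict: "clock": time; "joint_positions": joint angles; "qd": joint speeds; "tau": joint torques, N m; "position": TCP position; "orientation": TCP orientation; "force": force on the tool from outside, world axes, zero at the start; "moment": the same for the moment, N m; "width": opening from 0.0 (shut) to 1.0 (fully open).
Only numpy, scipy, OpenCV 4.12 (cv2) and the standard library are available. Lean on these libraries where they do the work, as an engineer would, in place of code of your own. Each camera call takes 0.05 s, during which the arm holds its last target.

### The job

Open the fresh-air damper to the green mark: push its yellow thumb lever lightly from click to click, resting a moment on each of at least the last three notches and never running past the mark. Then push the red locking dog fully home into the notched wheel and let go, leaving hygrometer, screwdriver and punnet where they are. Only push, with the fingers closed and never harder than 20 N; do not pinch the lever or the dog.

Things in the scene. Friction and masses are not known exactly. Their poses are not given: they have to be found in the camera images.
- unit: Fixed fresh-air unit: steel duct 240 x 480 mm, top 150 mm up, long along its y, grey fan box (top 172 mm) at -y. Origin: bench level under the vertical damper shaft. On top, centred, a cream 200 mm plate (top 154 mm up) with ten ticks on the shaft's +x side, 10 deg apart; the thick green one is notch 5. Counterclockwise from above opens (notch number grows). Only knob and tab rise above 196 mm there.
- knob (a point): Middle of the yellow knob, 16 mm thick (188 to 224 mm up), on the thumb lever, 80 mm from the shaft. Unloaded it stands at 135 deg + 10 deg per notch (unit's +x, counterclockwise): 14 mm a click. A hub spring (0.5 N per mm) lets it lead the wheel: pushed from rest it gives 16 to 20 mm, 8 to 10 N, before the wheel clicks on one notch and the force drops 3 to 6 N; each next click takes 14 mm more.
- dot (a point): White dot on the dark notched wheel (top 177 mm up), 36 mm from the shaft, at -45 deg + 10 deg per notch from the unit's +x: 6.3 mm a notch. It turns with the damper blade and shows the true notch, whatever the sprung lever does. A spring ball holds the wheel in its notches; it starts in notch 0, 1 or 2.
- notch3 (a point): Point on the unit where the white dot stands in notch 3, two ticks before the green one.
- notch4 (a point): Point on the unit where the white dot stands in notch 4, one tick before the green one.
- notch5 (a point): Point on the unit where the white dot stands in notch 5, in line with the green tick: the target.
- dog_tab (a point): Middle of the red thumb tab, an upright round post 14 mm thick, 34 mm tall (180 to 214 mm up), on the end of the red locking dog. The dog's pivot is at x 36, y -47 mm of the unit; the tab is 81 mm from it and, when home, at x -44, y -61 mm of the unit. Swinging it clockwise from above (tab towards the wheel) puts its nose between two pins of the wheel; about 1 N moves it.
- dog (a joint): Angle of the locking dog (rad): 0 is home against its solid stop, nose between two wheel pins; 0.4 to 0.7 at the start (swung out). It stays where it is left. The nose enters only when the wheel sits in a notch.
- hygrometer_mid (a point): Bystander: middle of a white hygrometer 75 x 34 x 62 mm, standing on the duct's top, +y side.
- driver_grip (a point): Bystander: handle of a black screwdriver 160 mm long, lying across the duct's top, -y side.
- punnet_mid (a point): Bystander: middle of a pale blue punnet of mushrooms 110 x 150 x 55 mm on the bench before the duct.

How it is judged:
On the way, in this order (a step that is already met when the one before it is completed fails the run):
1. the white dot on the wheel rests on notch 3, two before the green mark (horizontal distance between dot and notch3 below 0.0018 m), for 0.25 s.
2. then on notch 4 (horizontal distance between dot and notch4 below 0.0018 m), for 0.25 s.
3. then on notch 5, the green mark (horizontal distance between dot and notch5 below 0.0018 m), for 0.25 s.
4. the locking dog is home with the dot still on the green mark (value of joint dog below 0.03 rad and horizontal distance between dot and notch5 below 0.0018 m), for 0.2 s.
At the end, for the whole second after the job is handed in: the white dot on the wheel rests within 1.8 mm of notch 5 (the green mark) and the locking dog is home, within 0.03 rad of its stop (all of step 4); the robot touches nothing.
It fails at once if the damper is run past the green mark, over the crest to the next notch (y of dot in the frame of unit above 0.0072 m).
It fails at once if the robot presses on or pinches any part of the unit with more than 20 N (contact force between any of the fingers, the arm and unit above 20 N).
It fails at once if the hygrometer, the screwdriver or the punnet is moved by more than 20 mm (distance of any of hygrometer_mid, driver_grip, punnet_mid from where it was at the start of the episode above 0.02 m).
It also fails if it takes over 72 s, if anything falls off the work surface, if the arm or the gripper's body presses on something with over 40 N, if the wrist force passes 120 N, or if a joint passes its speed limit or range.

## Working session

There is one attempt and no reset: what is moved stays moved. The work goes in short steps, Python scripts to look and compute and a tool call to move; the robot and the scene stay as the last step left them, time stands still between calls to the robot, and variables do not carry over. Pictures are saved under pics/ and viewed, and the job is handed in when it is done.

Besides the shell and the picture viewer there is one more tool, called after ">>>" by a JSON object that holds its "api" and its "payload", one argument or row to a line. carry_out: Moves the arm, as the interface text tells. Its arguments: {"type":"object","properties":{"motion":{"type":"string"},"newtons":{"type":"number"}},"required":["motion"]}

```bash
mkdir -p pics
cat > h.py <<'E'
import numpy as np, cv2
from cell import arm, imaging
def save(n,f): cv2.imwrite('pics/'+n,f[:,:,::-1])
def ray(cam,uv,T_wc):
    K=np.array(cam['intrinsics']); k1=cam['k1']
    d=np.array([(uv[0]-K[0,2])/K[0,0],(uv[1]-K[1,2])/K[1,1]])
    s=d.copy()
    for _ in range(20): s=d/(1+k1*(s@s))
    T=T_wc
    return T[:3,3], T[:3,:3]@np.array([s[0],s[1],1.])
def Twc(cam): return np.linalg.inv(np.array(cam['camera_from_world']))
def onz(cam,uv,z,T=None):
    o,d=ray(cam,uv,Twc(cam) if T is None else T); return o+d*(z-o[2])/d[2]
def proj(cam,p,T=None):
    T=Twc(cam) if T is None else T
    c=np.linalg.inv(T)@np.append(p,1); s=c[:2]/c[2]; s=s*(1+cam['k1']*(s@s)); K=np.array(cam['intrinsics'])
    return np.array([K[0,0]*s[0]+K[0,2],K[1,1]*s[1]+K[1,2]])
def depthpts(cam,T=None):
    pass
E
python3 - <<'E'
from h import *
for n in ['scene','top','wrist']:
    s=arm.get_state()
    c=imaging.read_camera(n); save(n+'0.png',c['frame'])
    print(n,c['k1'],np.round(np.array(c['intrinsics']),1).tolist())
    if n!='wrist': print(np.round(Twc(c),3))
    else: print(np.round(c['T_tool_cam'],3))
print(s)
E
```

```text
scene -0.04385743293071197 [[539.2, 0.0, 318.8], [0.0, 539.2, 242.7], [0.0, 0.0, 1.0]]
[[-0.288  0.511 -0.81   1.378]
 [ 0.958  0.147 -0.247  0.268]
 [-0.007 -0.847 -0.531  0.716]
 [ 0.     0.     0.     1.   ]]
top -0.0843888933312456 [[589.0, 0.0, 309.4], [0.0, 589.0, 226.1], [0.0, 0.0, 1.0]]
[[ 0.027 -0.993  0.117  0.416]
 [-0.999 -0.023  0.027  0.009]
 [-0.024 -0.118 -0.993  1.146]
 [ 0.     0.     0.     1.   ]]
wrist -0.04235366800394619 [[422.0, 0.0, 324.4], [0.0, 422.0, 240.3], [0.0, 0.0, 1.0]]
[[-0.    -0.958 -0.288  0.073]
 [ 1.    -0.    -0.     0.   ]
 [ 0.    -0.288  0.958 -0.143]
 [ 0.     0.     0.     1.   ]]
{'clock': 0.1, 'joint_positions': array([ 1.15879384e+00,  3.26857912e-01, -1.93463972e-01,  1.05198112e+00,
       -9.39668887e-06,  1.43658977e+00]), 'qd': array([ 0.00135998, -0.00247448,  0.00174851,  0.00014907,  0.00039949,
       -0.00091379]), 'tau': array([ 9.34970303e-04, -4.44238436e+01,  2.63038695e+01,  7.89704500e-03,
       -9.72030648e-05, -5.90169194e-06]), 'position': array([0.15062281, 0.52845193, 0.23059414]), 'orientation': array([ 1.38451735e-01,  9.90368896e-01, -7.26685257e-04, -1.98667788e-04]), 'force': array([-0.29215138,  0.67074614,  0.04271036]), 'moment': array([-0.00434402, -0.04253647, -0.05270082]), 'width': 0.9970794092695596}
```

View pics/scene0.png

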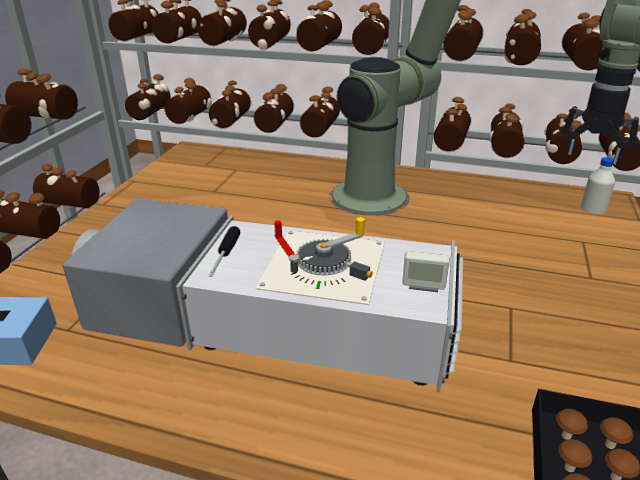

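View pics/top0.png

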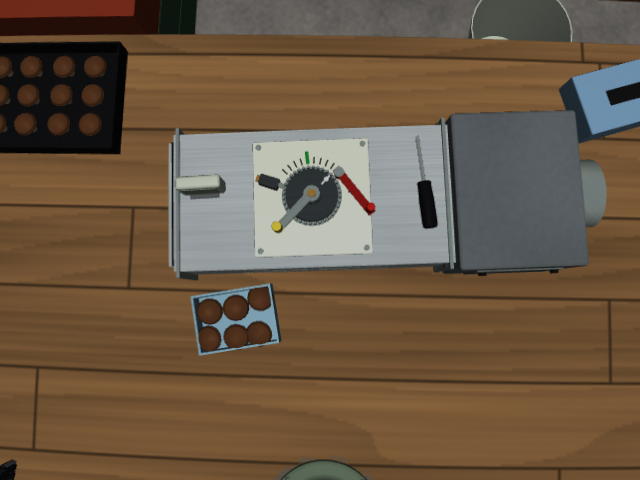

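View pics/wrist0.png

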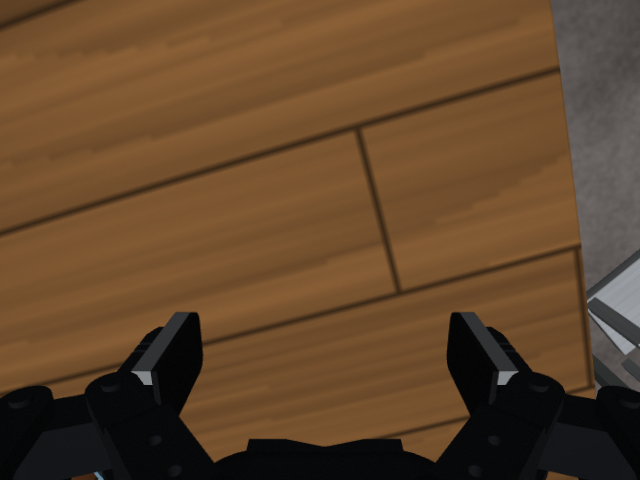

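Run:
```python
from h import *
t=imaging.read_camera('top'); s=imaging.read_camera('scene')
def cr(n,c,x0,x1,y0,y1,k): save(n,cv2.resize(c['frame'][y0:y1,x0:x1],None,fx=k,fy=k,interpolation=cv2.INTER_CUBIC))
cr('t1.png',t,240,390,130,270,4); cr('s1.png',s,240,400,210,310,5)
for nm,c in (('top',t),('scene',s)):
    hsv=cv2.cvtColor(c['frame'],cv2.COLOR_RGB2HSV)
    for col,lo,hi in (('yellow',(22,150,120),(33,255,255)),('red',(0,180,100),(8,255,255)),('green',(45,120,80),(75,255,255)),('cream',(15,12,200),(40,60,255))):
        m=cv2.inRange(hsv,lo,hi); n,l,st,ce=cv2.connectedComponentsWithStats(m)
        for i in np.argsort(-st[1:,4])[:3]+1: print(nm,col,st[i].tolist(),np.round(ce[i],1))
```

```text
top yellow [272, 222, 9, 9, 69] [276. 226.]
top red [0, 0, 134, 17, 2194] [65.4  7.7]
top red [339, 173, 36, 38, 323] [356.2 192.7]
top red [369, 214, 1, 1, 1] [369. 214.]
top green [305, 152, 4, 12, 32] [306.6 157.2]
scene yellow [356, 217, 9, 20, 146] [359.7 225.7]
scene red [275, 220, 19, 36, 227] [281.9 237.8]
scene red [292, 261, 1, 1, 1] [292. 261.]
scene green [316, 281, 5, 8, 21] [318.  284.6]
scene cream [256, 239, 129, 65, 3647] [325.3 274.9]
scene cream [284, 230, 57, 24, 495] [304.  238.5]
scene cream [406, 252, 43, 10, 225] [428.  256.4]
```

View pics/t1.png

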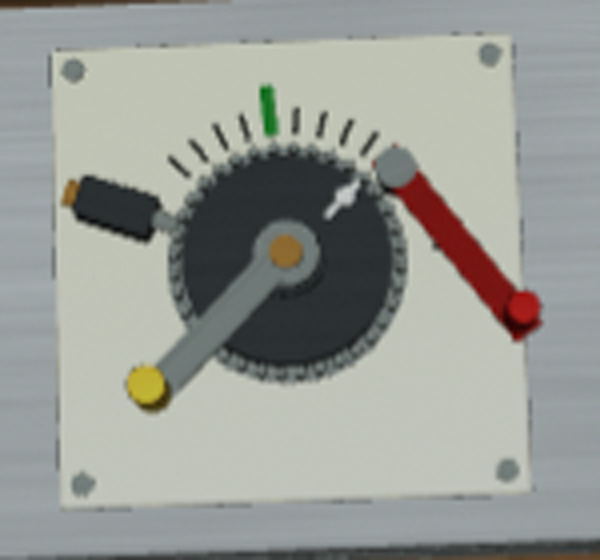

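View pics/s1.png

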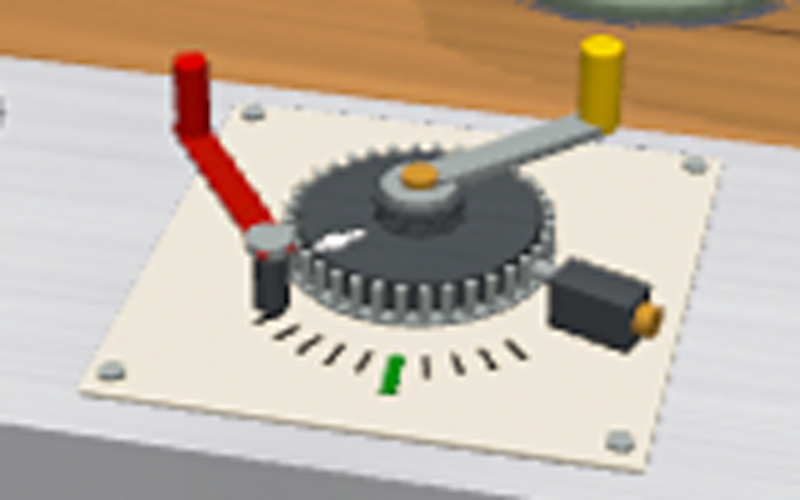

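```bash
cat >> h.py <<'E'
U=None
E
python3 - <<'E'
from h import *
t=imaging.read_camera('top'); s=imaging.read_camera('scene')
ct=lambda p: np.array(p)/4.+[240,130]-.4
cs=lambda p: np.array(p)/5.+[240,210]-.4
A=[onz(t,ct(p),.155) for p in ((73,70),(489,54),(507,470),(83,485))]
B=[onz(s,cs(p),.156) for p in ((620,441),(112,370),(253,112),(695,163))]
print('top',np.round(A,4).tolist(), np.mean(A,0)); print('scene',np.round(B,4).tolist(),np.mean(B,0))
for Q in (A,B):
    Q=np.array(Q)[:,:2]; v=(Q[0]-Q[1])+(Q[3]-Q[2]); w=(Q[0]-Q[3])+(Q[1]-Q[2])
    print('yaw',np.degrees(np.arctan2(-v[0],v[1])),np.degrees(np.arctan2(w[1],w[0])),np.linalg.norm(v)/2,np.linalg.norm(w)/2)
def tri(a,b):
    o1,d1=ray(t,a,Twc(t));o2,d2=ray(s,b,Twc(s))
    M=np.stack([d1,-d2],1);x=np.linalg.lstsq(M,o2-o1,rcond=None)[0]
    p,q=o1+x[0]*d1,o2+x[1]*d2;return (p+q)/2,np.linalg.norm(p-q)
print('knobtop',tri(ct((146,385)),cs((602,43))))
print('tabtop',tri(ct((523,309)),cs((190,60))))
print('hub',tri(ct((287,250)),cs((419,176))))
print('pivottop',tri(ct((397,165)),cs((270,237))))
print('white a,b',tri(ct((330,213)),cs((318,243))),tri(ct((348,193)),cs((343,238))))
print('white a,b onz',onz(t,ct((330,213)),.177),onz(t,ct((348,193)),.177))
E
```

```text
top [[0.6687, 0.1286, 0.155], [0.6794, -0.0508, 0.155], [0.4998, -0.0611, 0.155], [0.4891, 0.1176, 0.155]] [0.58424245 0.03359363 0.155     ]
scene [[0.6696, 0.1301, 0.156], [0.6799, -0.0491, 0.156], [0.5007, -0.0596, 0.156], [0.4894, 0.1195, 0.156]] [0.58489583 0.03524644 0.156     ]
yaw 3.4280812409530483 3.3962028947370553 0.1794146711550467 0.17987551210214478
yaw 3.4519613392920703 3.3591109647452626 0.17946620596278273 0.18007141083480865
knobtop (array([0.52405849, 0.08721006, 0.22367745]), np.float64(0.0013522856298364984))
tabtop (array([ 0.55962907, -0.06223133,  0.21237279]), np.float64(0.0005526281248652662))
hub (array([0.58470175, 0.0339688 , 0.19294945]), np.float64(0.0018954660287495116))
pivottop (array([ 0.62332047, -0.01045402,  0.18287652]), np.float64(0.002281303837222286))
white a,b (array([0.6065888 , 0.00982647, 0.17299494]), np.float64(0.01279924800035862)) (array([0.61134737, 0.01128562, 0.17889285]), np.float64(0.005645622059615514))
white a,b onz [0.60387564 0.01590448 0.177     ] [0.61254827 0.00857866 0.177     ]
```

```bash
cat >> h.py <<'E'
from scipy.spatial.transform import Rotation as R
O=np.array([.5846,.0344]); YAW=np.radians(3.41)
def u2w(p): c,s=np.cos(YAW),np.sin(YAW); return O+np.array([c*p[0]-s*p[1],s*p[0]+c*p[1]])
def w2u(p): c,s=np.cos(YAW),np.sin(YAW); d=np.array(p)[:2]-O; return np.array([c*d[0]+s*d[1],-s*d[0]+c*d[1]])
def row(pu,z,yawdeg):
    """row from measured pose to unit-frame pos (m), tool down, tool x at yawdeg in unit frame"""
    s=arm.get_state(); R0=R.from_quat(s['orientation']); p=np.append(u2w(pu),z)
    a=np.radians(yawdeg)+YAW; x=np.array([np.cos(a),np.sin(a),0]); zz=np.array([0,0,-1.]); y=np.cross(zz,x)
    R1=R.from_matrix(np.stack([x,y,zz],1))
    return np.round(R0.inv().apply(p-s['position'])*1000,1), np.round((R0.inv()*R1).as_rotvec(),4)
E
python3 - <<'E'
from h import *
print(row((-.0347,.0785),.26,225)); 
t=imaging.read_camera('top')
print('hyg',w2u(onz(t,(176,184),.212)),w2u(onz(t,(219,184),.212)))
E
```

```text
(array([-494. , -294. ,  -28.8]), array([-3.0000e-04, -2.0000e-04, -1.1227e+00]))
hyg [0.01871885 0.21813703] [0.01589211 0.14754115]
```

>>> {"api": "carry_out", "payload": {
  "motion": "0 0 -30 0 0 0 0;0 0 -30 0 0 0 0;-50 -30 -30 0 0 -0.1 0;-100 -60 -30 0 0 -0.23 0;-150 -90 -30 0 0 -0.35 0",
  "newtons": 30
}}

```text
clock: 0.9
position: [0.2529, 0.4195, 0.261]
orientation: [-0.039, 0.999, 0.0, 0.0]
force: [0.9, 0.6, -0.2]
width: 0.139
```

>>> {"api": "carry_out", "payload": {
  "motion": "-30 -50 0 0 0 -0.12 0;-60 -100 0 0 0 -0.24 0;-90 -150 0 0 0 -0.36 0;-120 -200 0 0 0 -0.48 0;-120 -200 0 0 0 -0.48 0"
}}

```text
clock: 1.4
position: [0.387, 0.2278, 0.2612]
orientation: [-0.273, 0.962, 0.0, 0.0]
force: [0.6, 0.2, 0.2]
width: 0.001
```

Run:
```python
from h import *
s=arm.get_state();print(s['clock'],s['position'],s['width'],s['joint_positions'],s['force']);print(row((-.0347,.0785),.26,225))
```

```text
1.4 [0.38704394 0.22783535 0.26124826] 0.0009239961829488821 [ 3.67434312e-01  1.17319036e-01 -3.84715943e-01  1.06808633e+00
 -2.29198211e-05 -1.85190942e-01] [0.56773921 0.23605898 0.2166877 ]
(array([ -73.2, -182.8,    1.3]), array([-2.000e-04,  6.000e-04, -2.923e-01]))
```

>>> {"api": "carry_out", "payload": {
  "motion": "-18 -45 0 0 0 -0.1 0;-36 -90 0 0 0 -0.2 0;-54 -135 0 0 0 -0.29 0;-73 -183 0 0 0 -0.292 0;-73 -183 0 0 0 -0.292 0"
}}

```text
clock: 1.9
position: [0.5484, 0.1081, 0.2603]
orientation: [-0.406, 0.914, -0.001, 0.001]
force: [-0.2, 0.6, -1.3]
width: 0.002
```

Run:
```python
from h import *
s=arm.get_state();print(s['clock'],w2u(s['position']),s['position'],s['force']);print(row((-.0347,.0785),.204,225))
c=imaging.read_camera('wrist'); save('w1.png',c['frame'])
c=imaging.read_camera('scene'); save('s2.png',cv2.resize(c['frame'][130:310,220:460],None,fx=3,fy=3))
```

```text
1.9 [-0.03172912  0.07569394] [0.54842474 0.10807265 0.26026384] [-0.21797605  0.62605774 -1.31914471]
(array([ 0.2,  4.2, 56.3]), array([-0.0024,  0.0004, -0.0079]))
```

View pics/w1.png

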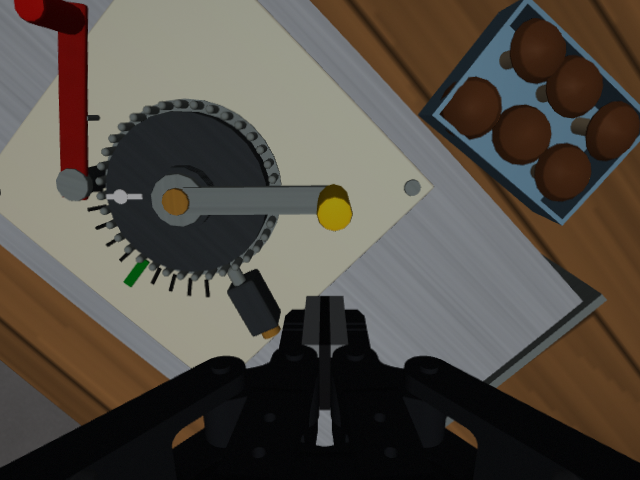

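View pics/s2.png

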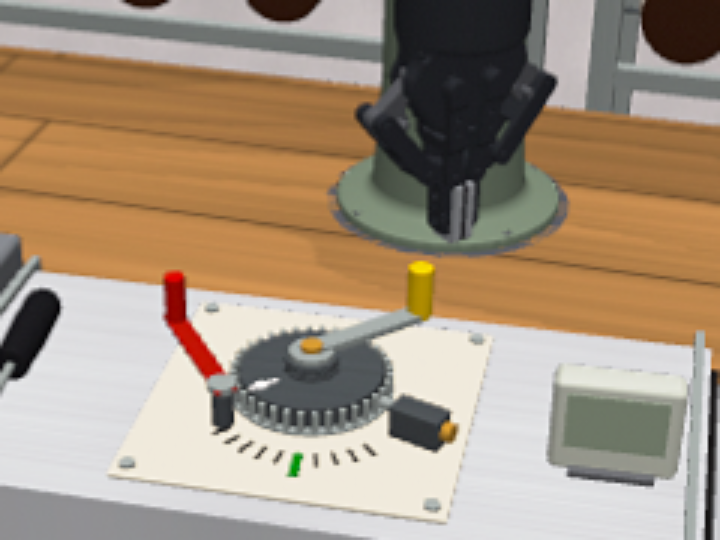

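>>> {"api": "carry_out", "payload": {
  "motion": "0 0 15 0 0 0 0;0 0 35 0 0 0 0;0 0 50 0 0 0 0;0 0 56 0 0 0 0;0 0 56 0 0 0 0"
}}

```text
clock: 2.5
position: [0.5427, 0.1127, 0.2048]
orientation: [-0.41, 0.912, 0.0, -0.001]
force: [0.3, -0.7, -0.4]
width: 0.001
```

Run:
```python
from h import *
s=arm.get_state();print(s['clock'],w2u(s['position']),s['position'],s['force']);print(row((-.0566+.0165,.0566+.0165),.204,225))
```

```text
2.5 [-0.03716931  0.08065007] [0.54269939 0.11269642 0.20475667] [ 0.31843134 -0.71368457 -0.44357764]
(array([ 7.4, -3.3,  0.8]), array([ 0.0014, -0.0012, -0.0008]))
```

>>> {"api": "carry_out", "payload": {
  "motion": "3 -2 0 0 0 0 0;6 -3 0 0 0 0 0;8 -3 0 0 0 0 0;8 -3 0 0 0 0 0"
}}

```text
clock: 2.9
position: [0.5411, 0.1036, 0.2058]
orientation: [-0.409, 0.913, -0.0, 0.0]
force: [-0.8, 0.6, -0.2]
width: -0.003
```

>>> {"api": "carry_out", "payload": {
  "motion": "2 0 0 0 0 0 0;4 0 0 0 0 0 0;6 0 0 0 0 0 0;6 0 0 0 0 0 0"
}}

```text
clock: 3.3
position: [0.537, 0.0994, 0.2054]
orientation: [-0.409, 0.913, 0.0, 0.0]
force: [0.5, 0.6, 0.3]
width: -0.001
```

```bash
cat >> h.py <<'E'
def st():
    s=arm.get_state();p=w2u(s['position']);xr=R.from_quat(s['orientation']).apply([1,0,0])
    a=np.degrees(np.arctan2(xr[1],xr[0]))-np.degrees(YAW)
    f=s['force'];t=-f@xr
    print('t %.2f u %s z %.4f yaw %.1f r %.1f ang %.1f push %.2f F %s'%(s['clock'],np.round(p*1000,1),s['position'][2],a%360,np.hypot(*p)*1000,np.degrees(np.arctan2(p[1],p[0]))%360,t,np.round(f,2)))
def dot(name):
    s0=arm.get_state(); c=imaging.read_camera('wrist')
    T=np.eye(4);T[:3,:3]=R.from_quat(s0['orientation']).as_matrix();T[:3,3]=s0['position'];T=T@np.array(c['T_tool_cam'])
    save(name,c['frame'])
    h=cv2.cvtColor(c['frame'],cv2.COLOR_RGB2HSV); m=cv2.inRange(h,(0,0,200),(180,25,255))
    # only inside wheel ring 22-42mm
    n,l,stt,ce=cv2.connectedComponentsWithStats(m)
    for i in range(1,n):
        if stt[i,4]<15: continue
        p=w2u(onz(c,ce[i],.177,T)); r=np.hypot(*p)
        if .02<r<.045:
            a=np.degrees(np.arctan2(p[1],p[0])); print('dot',np.round(ce[i],1),stt[i,4],'r %.1f notch %.2f'%(r*1000,(a+45)/10))
    return c,T
E
python3 - <<'E'
from h import *
st(); dot('w2.png')
E
```

```text
t 3.30 u [-43.6  67.7] z 0.2054 yaw 224.9 r 80.5 ang 122.8 push 0.77 F [0.53 0.56 0.28]
```

View pics/w2.png

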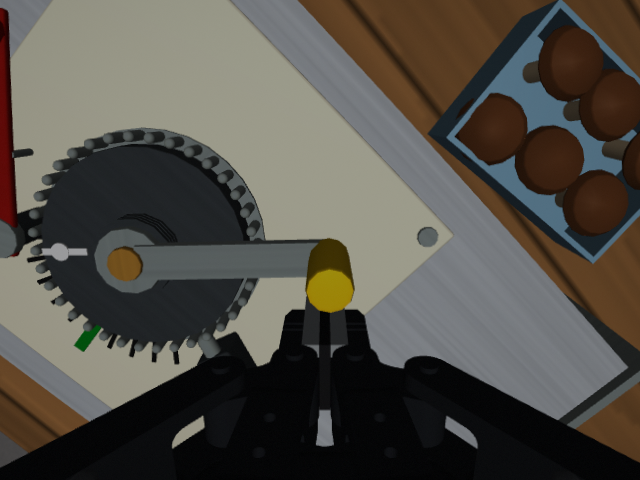

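```bash
python3 - <<'E'
import cv2
f=cv2.imread('pics/w2.png'); h=cv2.cvtColor(f,cv2.COLOR_BGR2HSV)
print(h[252,52:90:2].tolist(), h[245:262:2,60].tolist())
E
sed -i 's/(0,0,200),(180,25,255)/(0,0,165),(180,12,255)/' h.py
python3 - <<'E'
from h import *
dot('w3.png')
E
```

```text
[[120, 3, 155], [110, 5, 155], [120, 3, 155], [120, 3, 155], [105, 3, 155], [110, 5, 155], [120, 3, 156], [120, 3, 155], [120, 2, 117], [120, 3, 155], [120, 3, 156], [120, 2, 155], [120, 3, 156], [120, 3, 156], [120, 3, 156], [120, 2, 155], [120, 3, 156], [105, 4, 144], [105, 26, 40]] [[120, 3, 155], [110, 5, 156], [105, 3, 155], [105, 3, 155], [120, 3, 155], [120, 3, 155], [105, 3, 155], [105, 3, 155], [102, 22, 58]]
```

>>> {"api": "carry_out", "payload": {
  "motion": "1.4 0.3 0 0 0 -0.0175 0;2.8 0.6 0 0 0 -0.035 0;4.2 0.8 0 0 0 -0.052 0;5.6 1.1 0 0 0 -0.07 0;7 1.3 0 0 0 -0.087 0"
}}

```text
clock: 3.9
position: [0.5318, 0.0953, 0.2054]
orientation: [-0.449, 0.894, 0.0, 0.001]
force: [1.8, 3.3, -0.1]
width: -0.002
```

```bash
sed -i 's/(0,0,165),(180,12,255)/(0,0,125),(180,12,255)/' h.py
python3 - <<'E'
from h import *
st();dot('w4.png')
E
```

```text
t 3.90 u [-49.1  63.9] z 0.2054 yaw 230.0 r 80.6 ang 127.5 push 3.68 F [ 1.78  3.27 -0.06]
dot [ 62.  244.6] 406 r 35.4 notch 0.20
```

>>> {"api": "carry_out", "payload": {
  "motion": "1.4 0.3 0 0 0 -0.0175 0;2.8 0.6 0 0 0 -0.035 0;4.2 0.8 0 0 0 -0.052 0;4.2 0.8 0 0 0 -0.052 0"
}}

```text
clock: 4.35
position: [0.5286, 0.0923, 0.2054]
orientation: [-0.472, 0.882, 0.0, 0.001]
force: [3.0, 4.6, 0.0]
width: 0.0
```

>>> {"api": "carry_out", "payload": {
  "motion": "1.4 0.3 0 0 0 -0.0175 0;2.8 0.6 0 0 0 -0.035 0;2.8 0.6 0 0 0 -0.035 0"
}}

```text
clock: 4.65
position: [0.5268, 0.0906, 0.2054]
orientation: [-0.487, 0.873, 0.0, 0.001]
force: [4.3, 4.3, -0.7]
width: 0.0
```

Run:
```python
from h import *
st();dot('w5.png')
```

```text
t 4.65 u [-54.4  59.6] z 0.2054 yaw 234.9 r 80.7 ang 132.4 push 5.90 F [ 4.33  4.26 -0.69]
dot [ 61.5 238.8] 418 r 35.5 notch 0.28
```

>>> {"api": "carry_out", "payload": {
  "motion": "1.4 0.3 0 0 0 -0.0175 0;2.8 0.6 0 0 0 -0.035 0;2.8 0.6 0 0 0 -0.035 0"
}}

```text
clock: 5.0
position: [0.525, 0.0888, 0.2055]
orientation: [-0.502, 0.865, 0.0, 0.001]
force: [5.2, 5.0, -1.5]
width: -0.004
```

>>> {"api": "carry_out", "payload": {
  "motion": "1.4 0.3 0 0 0 -0.0175 0;1.4 0.3 0 0 0 -0.0175 0"
}}

```text
clock: 5.2
position: [0.5242, 0.0879, 0.2055]
orientation: [-0.51, 0.86, 0.0, 0.001]
force: [4.5, 5.9, -1.5]
width: 0.002
```

Run:
```python
from h import *
st();dot('w6.png')
```

```text
t 5.20 u [-57.2  57. ] z 0.2055 yaw 237.9 r 80.7 ang 135.1 push 7.32 F [ 4.48  5.9  -1.45]
dot [ 61.5 234.3] 415 r 35.5 notch 0.34
```

>>> {"api": "carry_out", "payload": {
  "motion": "1.4 0.3 0 0 0 -0.0175 0;1.4 0.3 0 0 0 -0.0175 0"
}}

```text
clock: 5.45
position: [0.5233, 0.087, 0.2055]
orientation: [-0.518, 0.856, 0.001, 0.002]
force: [5.2, 6.9, -1.8]
width: 0.0
```

>>> {"api": "carry_out", "payload": {
  "motion": "1.4 0.3 0 0 0 -0.0175 0;1.4 0.3 0 0 0 -0.0175 0"
}}

```text
clock: 5.65
position: [0.5225, 0.086, 0.2056]
orientation: [-0.525, 0.851, 0.001, 0.002]
force: [5.6, 6.5, -1.7]
width: -0.0
```

Run:
```python
from h import *
st();dot('w7.png')
```

```text
t 5.65 u [-58.9  55.2] z 0.2056 yaw 239.9 r 80.7 ang 136.8 push 8.32 F [ 5.58  6.51 -1.65]
dot [ 61.4 231.3] 424 r 35.5 notch 0.38
```

>>> {"api": "carry_out", "payload": {
  "motion": "1.4 0.3 0 0 0 -0.0175 0;1.4 0.3 0 0 0 -0.0175 0"
}}

```text
clock: 5.9
position: [0.5217, 0.085, 0.2056]
orientation: [-0.533, 0.846, 0.001, 0.002]
force: [6.2, 7.8, -2.1]
width: -0.002
```

>>> {"api": "carry_out", "payload": {
  "motion": "1.4 0.3 0 0 0 -0.0175 0;1.4 0.3 0 0 0 -0.0175 0"
}}

```text
clock: 6.1
position: [0.52, 0.0828, 0.2054]
orientation: [-0.54, 0.842, -0.0, 0.0]
force: [3.3, 3.5, -0.1]
width: 0.002
```

Run:
```python
from h import *
st();dot('w8.png')
```

```text
t 6.10 u [-61.6  52.2] z 0.2054 yaw 241.9 r 80.8 ang 139.7 push 4.52 F [ 3.28  3.47 -0.09]
dot [ 61.6 243.4] 411 r 35.5 notch 1.24
```

>>> {"api": "carry_out", "payload": {
  "motion": "1.4 0.3 0 0 0 -0.0175 0;2.8 0.6 0 0 0 -0.035 0;4.2 0.8 0 0 0 -0.052 0;5.6 1.1 0 0 0 -0.07 0;7 1.3 0 0 0 -0.087 0"
}}

```text
clock: 6.65
position: [0.5162, 0.0775, 0.2055]
orientation: [-0.576, 0.817, 0.0, 0.001]
force: [4.4, 6.7, -2.7]
width: -0.001
```

>>> {"api": "carry_out", "payload": {
  "motion": "1.4 0.3 0 0 0 -0.0175 0;2.8 0.6 0 0 0 -0.035 0;2.8 0.6 0 0 0 -0.035 0"
}}

```text
clock: 6.95
position: [0.5149, 0.0754, 0.2055]
orientation: [-0.59, 0.807, 0.001, 0.002]
force: [6.3, 6.5, -1.9]
width: -0.0
```

>>> {"api": "carry_out", "payload": {
  "motion": "1.4 0.3 0 0 0 -0.0175 0;1.4 0.3 0 0 0 -0.0175 0"
}}

```text
clock: 7.15
position: [0.5142, 0.0743, 0.2055]
orientation: [-0.597, 0.802, 0.001, 0.002]
force: [5.5, 6.6, -1.8]
width: 0.002
```

Run:
```python
from h import *
st();dot('w9.png')
```

```text
t 7.15 u [-67.9  44. ] z 0.2055 yaw 249.9 r 80.9 ang 147.0 push 7.86 F [ 5.49  6.56 -1.8 ]
dot [ 61.2 232. ] 434 r 35.4 notch 1.38
```

>>> {"api": "carry_out", "payload": {
  "motion": "1.4 0.3 0 0 0 -0.0175 0;1.4 0.3 0 0 0 -0.0175 0"
}}

```text
clock: 7.4
position: [0.5135, 0.073, 0.2055]
orientation: [-0.604, 0.797, 0.001, 0.002]
force: [2.3, 4.9, -1.6]
width: -0.003
```

>>> {"api": "carry_out", "payload": {
  "motion": "1.4 0.3 0 0 0 -0.0175 0;1.4 0.3 0 0 0 -0.0175 0"
}}

```text
clock: 7.6
position: [0.5124, 0.0707, 0.2054]
orientation: [-0.611, 0.792, -0.0, 0.0]
force: [3.1, 4.9, -0.5]
width: 0.002
```

Run:
```python
from h import *
st();dot('w10.png')
```

```text
t 7.60 u [-70.   40.6] z 0.2054 yaw 251.9 r 80.9 ang 149.9 push 5.54 F [ 3.12  4.91 -0.48]
dot [ 61.5 244.2] 421 r 35.6 notch 2.26
```

>>> {"api": "carry_out", "payload": {
  "motion": "1.4 0.3 0 0 0 -0.0175 0;2.8 0.6 0 0 0 -0.035 0;4.2 0.8 0 0 0 -0.052 0;5.6 1.1 0 0 0 -0.07 0;7 1.3 0 0 0 -0.087 0"
}}

```text
clock: 8.15
position: [0.5096, 0.065, 0.2054]
orientation: [-0.645, 0.764, 0.0, 0.001]
force: [5.5, 7.1, -1.3]
width: 0.001
```

>>> {"api": "carry_out", "payload": {
  "motion": "1.4 0.3 0 0 0 -0.0175 0;2.8 0.6 0 0 0 -0.035 0;2.8 0.6 0 0 0 -0.035 0"
}}

```text
clock: 8.45
position: [0.5087, 0.0627, 0.2055]
orientation: [-0.658, 0.753, 0.001, 0.002]
force: [5.7, 7.6, -1.3]
width: -0.005
```

Run:
```python
from h import *
st();dot('w11.png')
```

```text
t 8.45 u [-74.1  32.8] z 0.2055 yaw 258.9 r 81.0 ang 156.1 push 8.27 F [ 5.72  7.58 -1.29]
dot [ 61.  233.7] 439 r 35.5 notch 2.37
```

View pics/w11.png

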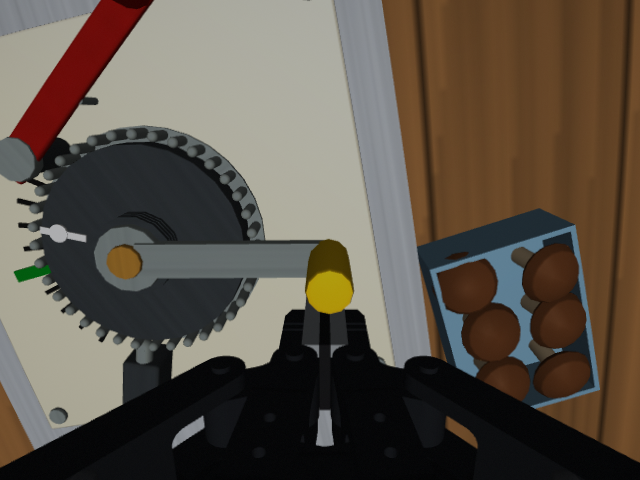

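The knob at (330,270) stays centred on the closed fingers. The dot at (58,233) is between notches 2 and 3, on the notch 2 side.

>>> {"api": "carry_out", "payload": {
  "motion": "1.4 0.3 0 0 0 -0.0175 0;1.4 0.3 0 0 0 -0.0175 0"
}}

```text
clock: 8.7
position: [0.5082, 0.0616, 0.2055]
orientation: [-0.665, 0.747, 0.001, 0.002]
force: [5.9, 7.8, -2.2]
width: 0.002
```

>>> {"api": "carry_out", "payload": {
  "motion": "1.4 0.3 0 0 0 -0.0175 0;1.4 0.3 0 0 0 -0.0175 0"
}}

```text
clock: 8.9
position: [0.5073, 0.0595, 0.2054]
orientation: [-0.671, 0.741, 0.0, 0.001]
force: [3.2, 3.3, -0.6]
width: 0.002
```

Run:
```python
from h import *
st();dot('w12.png')
```

```text
t 8.90 u [-75.6  29.7] z 0.2054 yaw 260.9 r 81.2 ang 158.6 push 3.63 F [ 3.15  3.34 -0.65]
dot [ 60.6 243.8] 418 r 35.6 notch 3.21
```

>>> {"api": "carry_out", "payload": {
  "motion": "-2.1 -0.5 0 0 0 0.026 0;-4.2 -1 0 0 0 0.052 0;-4.2 -1 0 0 0 0.052 0;-4.2 -1 0 0 0 0.052 0;-4.2 -1 0 0 0 0.052 0"
}}

```text
clock: 9.45
position: [0.5082, 0.0627, 0.2053]
orientation: [-0.651, 0.759, -0.0, -0.0]
force: [2.2, 2.7, 0.1]
width: 0.001
```

Run:
```python
from h import *
st();dot('w13.png')
```

```text
t 9.45 u [-74.6  32.8] z 0.2053 yaw 257.9 r 81.5 ang 156.3 push 3.05 F [2.23 2.74 0.13]
dot [ 60.3 249.9] 426 r 35.6 notch 3.18
```

>>> {"api": "carry_out", "payload": {
  "motion": "-2.8 -0.7 0 0 0 0.035 0;-5.6 -1.4 0 0 0 0.07 0;-5.6 -1.4 0 0 0 0.07 0;-5.6 -1.4 0 0 0 0.07 0"
}}

```text
clock: 9.9
position: [0.5099, 0.0678, 0.2051]
orientation: [-0.625, 0.781, 0.0, -0.001]
force: [0.7, -0.4, -0.5]
width: -0.002
```

Run:
```python
from h import *
st();dot('w14.png')
```

```text
t 9.90 u [-72.6  37.8] z 0.2051 yaw 253.9 r 81.8 ang 152.5 push -0.23 F [ 0.72 -0.4  -0.54]
dot [ 60.1 255.1] 423 r 35.5 notch 3.12
```

>>> {"api": "carry_out", "payload": {
  "motion": "2.8 0.6 0 0 0 -0.035 0;5.6 1.1 0 0 0 -0.07 0;8.4 1.4 0 0 0 -0.105 0;11.3 1.7 0 0 0 -0.14 0;11.3 1.7 0 0 0 -0.14 0"
}}

```text
clock: 10.45
position: [0.5062, 0.0582, 0.2052]
orientation: [-0.678, 0.735, 0.001, 0.001]
force: [0.1, 5.8, -1.1]
width: -0.001
```

>>> {"api": "carry_out", "payload": {
  "motion": "1.4 0.3 0 0 0 -0.0175 0;2.8 0.6 0 0 0 -0.035 0;4.2 0.8 0 0 0 -0.052 0;4.2 0.8 0 0 0 -0.052 0"
}}

```text
clock: 10.85
position: [0.5051, 0.0546, 0.2051]
orientation: [-0.697, 0.717, 0.001, 0.001]
force: [0.5, 7.2, -0.4]
width: 0.005
```

Run:
```python
from h import *
st();dot('w15.png')
```

```text
t 10.85 u [-78.1  24.9] z 0.2051 yaw 264.9 r 82.0 ang 162.3 push 7.24 F [ 0.47  7.23 -0.43]
dot [ 58.  238.8] 435 r 35.6 notch 3.29
```

>>> {"api": "carry_out", "payload": {
  "motion": "1.4 0.3 0 0 0 -0.0175 0;2.8 0.6 0 0 0 -0.035 0;2.8 0.6 0 0 0 -0.035 0"
}}

```text
clock: 11.2
position: [0.5045, 0.0522, 0.2052]
orientation: [0.709, -0.705, -0.001, -0.001]
force: [1.6, 6.5, -1.3]
width: -0.005
```

>>> {"api": "carry_out", "payload": {
  "motion": "1.4 0.3 0 0 0 -0.0175 0;1.4 0.3 0 0 0 -0.0175 0"
}}

```text
clock: 11.4
position: [0.5042, 0.051, 0.2052]
orientation: [0.715, -0.699, -0.001, -0.001]
force: [0.6, 7.1, 0.3]
width: 0.001
```

Run:
```python
from h import *
st();dot('w16.png')
```

```text
t 11.40 u [-79.3  21.3] z 0.2052 yaw 267.9 r 82.1 ang 164.9 push 7.08 F [0.62 7.1  0.26]
dot [ 58.  234.1] 443 r 35.5 notch 3.36
```

>>> {"api": "carry_out", "payload": {
  "motion": "1.4 0.3 0 0 0 -0.0175 0;1.4 0.3 0 0 0 -0.0175 0"
}}

```text
clock: 11.65
position: [0.5039, 0.0497, 0.2052]
orientation: [0.721, -0.692, -0.002, -0.002]
force: [0.9, 7.4, -0.3]
width: -0.004
```

>>> {"api": "carry_out", "payload": {
  "motion": "1.4 0.3 0 0 0 -0.0175 0;1.4 0.3 0 0 0 -0.0175 0"
}}

```text
clock: 11.85
position: [0.5036, 0.0485, 0.2051]
orientation: [0.727, -0.686, -0.002, -0.002]
force: [1.8, 8.1, -1.1]
width: 0.0
```

Run:
```python
from h import *
st();dot('w17.png')
```

```text
t 11.85 u [-80.   18.9] z 0.2051 yaw 269.9 r 82.2 ang 166.7 push 7.98 F [ 1.79  8.11 -1.14]
dot [ 57.9 231.1] 448 r 35.4 notch 3.38
```

>>> {"api": "carry_out", "payload": {
  "motion": "1.4 0.3 0 0 0 -0.0175 0;1.4 0.3 0 0 0 -0.0175 0"
}}

```text
clock: 12.1
position: [0.5034, 0.0472, 0.2052]
orientation: [0.734, -0.68, -0.002, -0.002]
force: [1.4, 8.5, -0.8]
width: 0.0
```

>>> {"api": "carry_out", "payload": {
  "motion": "1.4 0.3 0 0 0 -0.0175 0;1.4 0.3 0 0 0 -0.0175 0"
}}

```text
clock: 12.3
position: [0.5031, 0.0446, 0.2051]
orientation: [0.739, -0.673, -0.001, -0.001]
force: [0.7, 4.7, -0.9]
width: 0.0
```

Run:
```python
from h import *
st();dot('w18.png')
```

```text
t 12.30 u [-80.7  15. ] z 0.2051 yaw 271.9 r 82.1 ang 169.5 push 4.58 F [ 0.69  4.67 -0.89]
dot [ 58.2 242.7] 429 r 35.6 notch 4.24
```

Notch 4. I'll ease off and rest there.

>>> {"api": "carry_out", "payload": {
  "motion": "-2.1 -0.5 0 0 0 0.026 0;-4.2 -1 0 0 0 0.052 0;-4.2 -1 0 0 0 0.052 0;-4.2 -1 0 0 0 0.052 0;-4.2 -1 0 0 0 0.052 0"
}}

```text
clock: 12.85
position: [0.5038, 0.0478, 0.2052]
orientation: [0.721, -0.693, -0.0, 0.0]
force: [0.7, 3.1, -2.1]
width: -0.002
```

Run:
```python
from h import *
st();dot('w19.png')
```

```text
t 12.85 u [-79.9  18.2] z 0.2052 yaw 268.9 r 81.9 ang 167.2 push 3.11 F [ 0.72  3.14 -2.13]
dot [ 59.1 248.4] 423 r 35.6 notch 4.20
```

>>> {"api": "carry_out", "payload": {
  "motion": "1.4 0.3 0 0 0 -0.0175 0;2.8 0.6 0 0 0 -0.035 0;4.2 0.8 0 0 0 -0.052 0;5.6 1.1 0 0 0 -0.07 0;7 1.3 0 0 0 -0.087 0"
}}

```text
clock: 13.4
position: [0.5029, 0.0412, 0.2052]
orientation: [0.751, -0.66, -0.001, -0.0]
force: [1.2, 6.3, -1.8]
width: 0.0
```

>>> {"api": "carry_out", "payload": {
  "motion": "1.4 0.3 0 0 0 -0.0175 0;2.8 0.6 0 0 0 -0.035 0;4.2 0.8 0 0 0 -0.052 0;4.2 0.8 0 0 0 -0.052 0"
}}

```text
clock: 13.8
position: [0.5026, 0.0375, 0.2052]
orientation: [0.768, -0.64, -0.001, -0.001]
force: [1.3, 7.7, -1.2]
width: 0.001
```

Run:
```python
from h import *
st();dot('w20.png')
```

```text
t 13.80 u [-81.7   8. ] z 0.2052 yaw 277.0 r 82.1 ang 174.4 push 7.38 F [ 1.26  7.74 -1.18]
dot [ 58.  236.9] 427 r 35.7 notch 4.34
```

>>> {"api": "carry_out", "payload": {
  "motion": "1.4 0.3 0 0 0 -0.0175 0;1.4 0.3 0 0 0 -0.0175 0"
}}

```text
clock: 14.05
position: [0.5025, 0.0362, 0.2052]
orientation: [0.774, -0.634, -0.001, -0.001]
force: [0.9, 8.1, -0.7]
width: 0.002
```

>>> {"api": "carry_out", "payload": {
  "motion": "1.4 0.3 0 0 0 -0.0175 0;1.4 0.3 0 0 0 -0.0175 0"
}}

```text
clock: 14.25
position: [0.5024, 0.035, 0.2052]
orientation: [0.779, -0.627, -0.001, -0.001]
force: [0.5, 8.9, -1.1]
width: 0.001
```

Run:
```python
from h import *
st();dot('w21.png')
```

```text
t 14.25 u [-82.    5.4] z 0.2052 yaw 279.0 r 82.2 ang 176.2 push 8.61 F [ 0.47  8.92 -1.14]
dot [ 57.8 233.8] 437 r 35.7 notch 4.38
```

>>> {"api": "carry_out", "payload": {
  "motion": "1.4 0.3 0 0 0 -0.0175 0;1.4 0.3 0 0 0 -0.0175 0"
}}

```text
clock: 14.5
position: [0.5024, 0.0337, 0.2052]
orientation: [0.785, -0.62, -0.001, -0.001]
force: [0.1, 9.2, -0.7]
width: 0.002
```

Run:
```python
from h import *
st();dot('w22.png')
```

```text
t 14.50 u [-82.1   4.2] z 0.2052 yaw 280.0 r 82.2 ang 177.1 push 8.94 F [ 0.05  9.21 -0.69]
dot [ 57.9 232.3] 441 r 35.6 notch 4.40
```

>>> {"api": "carry_out", "payload": {
  "motion": "1.4 0.3 0 0 0 -0.0175 0;1.4 0.3 0 0 0 -0.0175 0"
}}

```text
clock: 14.75
position: [0.5025, 0.0314, 0.2052]
orientation: [0.79, -0.613, -0.0, -0.0]
force: [1.0, 4.4, -0.9]
width: 0.001
```

Run:
```python
from h import *
st();dot('w23.png')
```

```text
t 14.75 u [-82.1   1.9] z 0.2052 yaw 281.0 r 82.1 ang 178.7 push 3.97 F [ 1.03  4.36 -0.93]
dot [ 58.4 244.3] 426 r 35.6 notch 5.22
```

>>> {"api": "carry_out", "payload": {
  "motion": "-2.8 -0.7 0 0 0 0.035 0;-5.6 -1.4 0 0 0 0.07 0;-10 -2.5 0 0 0 0.1 0;-15 -2.5 0 0 0 0.1 0;-20 -2.5 0 0 0 0.1 0"
}}

```text
clock: 15.3
position: [0.5002, 0.0502, 0.2055]
orientation: [0.758, -0.652, 0.001, 0.001]
force: [0.7, -1.0, -0.9]
width: -0.001
```

Run:
```python
from h import *
st();dot('w24.png')
```

```text
t 15.30 u [-83.3  20.8] z 0.2055 yaw 275.2 r 85.9 ang 166.0 push -1.04 F [ 0.65 -0.95 -0.89]
dot [ 52.8 226.5] 431 r 36.0 notch 5.09
```

View pics/w24.png

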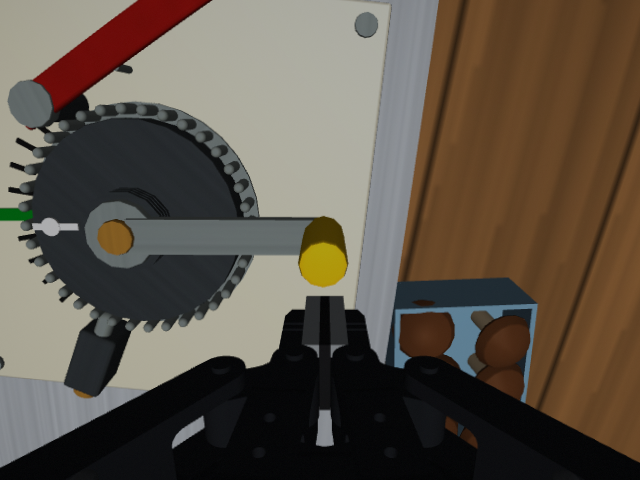

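>>> {"api": "carry_out", "payload": {
  "motion": "0 0 -20 0 0 0 0;0 0 -55 0 0 0 0;0 0 -55 0 0 0 0"
}}

```text
clock: 15.65
position: [0.5026, 0.0504, 0.2645]
orientation: [0.758, -0.652, 0.003, -0.002]
force: [0.2, 0.1, 0.6]
width: 0.002
```

Run:
```python
from h import *
st();print(row((-.0132,-.1193),.26,305.7))
```

```text
t 15.65 u [-80.9  20.8] z 0.2645 yaw 275.2 r 83.5 ang 165.6 push 0.05 F [0.21 0.08 0.61]
(array([145.7, -54.7,   5.2]), array([-0.0061, -0.0042, -0.5326]))
```

>>> {"api": "carry_out", "payload": {
  "motion": "30 -12 0 0 0 -0.13 0;70 -25 0 0 0 -0.26 0;110 -40 0 0 0 -0.39 0;146 -55 0 0 0 -0.52 0;146 -55 0 0 0 -0.533 0"
}}

```text
clock: 16.15
position: [0.5781, -0.0898, 0.2593]
orientation: [0.902, -0.431, 0.001, 0.001]
force: [1.1, -0.2, -0.3]
width: 0.002
```

>>> {"api": "carry_out", "payload": {
  "motion": "0 0 0 0 0 0 0;0 0 0 0 0 0 0;0 0 0 0 0 0 0"
}}

```text
clock: 16.45
position: [0.5757, -0.0843, 0.2603]
orientation: [0.903, -0.429, -0.0, 0.0]
force: [0.2, 0.5, 0.7]
width: -0.001
```

Run:
```python
from h import *
st();print(row((-.0132,-.1193),.201,305.7)); c,T=dot('w25.png')
for n in ('top','scene'):
    c=imaging.read_camera(n); f=c['frame']
    save(n+'5.png',cv2.resize(f[120:280,230:450] if n=='top' else f[170:310,200:420],None,fx=3,fy=3,interpolation=cv2.INTER_CUBIC))
```

```text
t 16.45 u [ -15.9 -118. ] z 0.2603 yaw 305.7 r 119.1 ang 262.3 push 0.31 F [0.16 0.53 0.75]
(array([ 2.7, -1.5, 59.3]), array([0.0003, 0.0003, 0.0008]))
dot [143.4 356.6] 174 r 34.9 notch 5.22
```

View pics/w25.png

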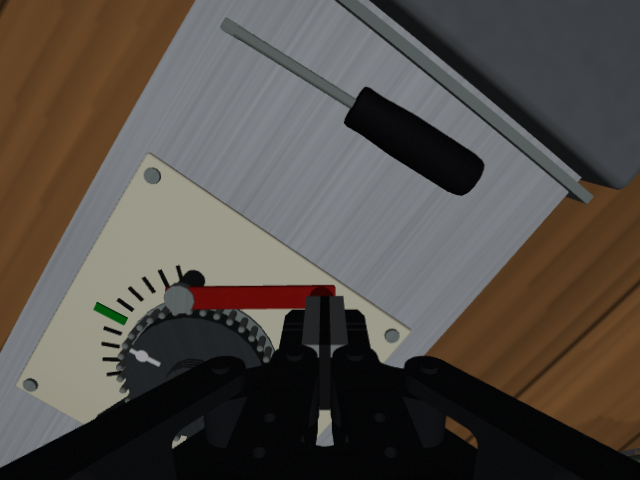

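View pics/scene5.png

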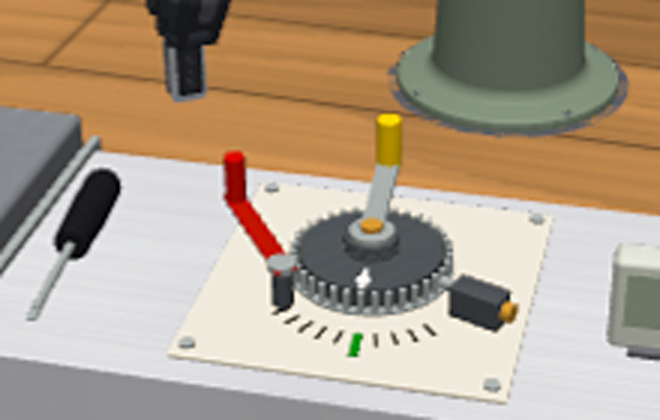

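>>> {"api": "carry_out", "payload": {
  "motion": "2 -1 15 0 0 0 0;3 -1.5 35 0 0 0 0;3 -1.5 50 0 0 0 0;3 -1.5 58 0 0 0 0;3 -1.5 58 0 0 0 0"
}}

```text
clock: 17.1
position: [0.5786, -0.0862, 0.2014]
orientation: [0.903, -0.43, -0.001, 0.0]
force: [0.0, -0.3, 0.6]
width: 0.002
```

Run:
```python
from h import *
st()
c=imaging.read_camera('scene'); f=c['frame']
save('s6.png',cv2.resize(f[170:310,200:420],None,fx=3,fy=3,interpolation=cv2.INTER_CUBIC))
```

```text
t 17.10 u [ -13.2 -120. ] z 0.2014 yaw 305.7 r 120.7 ang 263.7 push -0.24 F [ 0.01 -0.31  0.63]
```

View pics/s6.png

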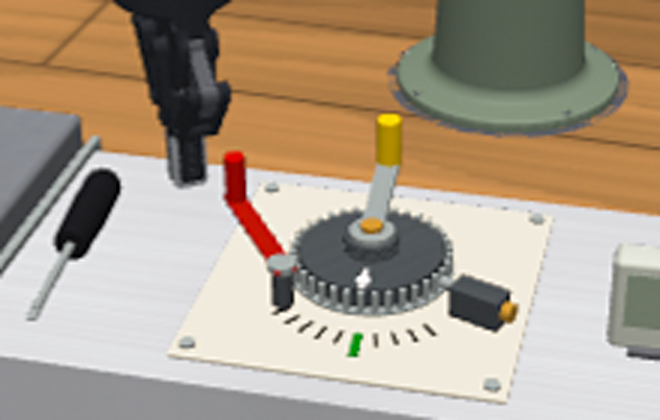

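>>> {"api": "carry_out", "payload": {
  "motion": "-4 0 0 0 0 0 0;-8 0 0 0 0 0 0;-11 0 0 0 0 0 0;-11 0 0 0 0 0 0"
}}

```text
clock: 17.55
position: [0.5723, -0.0778, 0.2028]
orientation: [0.903, -0.429, 0.0, -0.0]
force: [0.5, -0.4, -0.6]
width: -0.0
```

>>> {"api": "carry_out", "payload": {
  "motion": "-2.8 0.6 0 0 0 0.035 0;-5.7 1 0 0 0 0.07 0;-8.5 1.4 0 0 0 0.105 0;-11.5 1.7 0 0 0 0.14 0;-14.3 1.9 0 0 0 0.175 0"
}}

```text
clock: 18.05
position: [0.562, -0.0688, 0.2026]
orientation: [0.862, -0.508, 0.001, 0.0]
force: [-0.7, -0.8, 0.9]
width: -0.005
```

Run:
```python
from h import *
st()
c=imaging.read_camera('scene'); f=c['frame']
save('s7.png',cv2.resize(f[170:310,200:420],None,fx=3,fy=3,interpolation=cv2.INTER_CUBIC))
```

```text
t 18.05 u [ -28.7 -101.7] z 0.2026 yaw 295.6 r 105.7 ang 254.3 push -0.36 F [-0.71 -0.81  0.85]
```

View pics/s7.png

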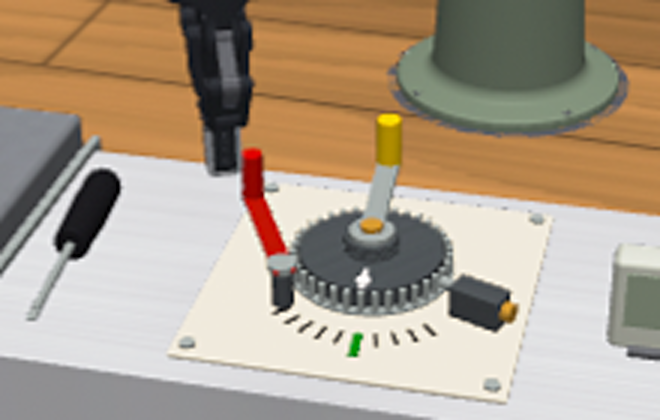

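>>> {"api": "carry_out", "payload": {
  "motion": "-2.8 0.6 0 0 0 0.035 0;-5.7 1 0 0 0 0.07 0;-8.5 1.4 0 0 0 0.105 0;-11.5 1.7 0 0 0 0.14 0;-14.3 1.9 0 0 0 0.175 0"
}}

```text
clock: 18.6
position: [0.5533, -0.0571, 0.2025]
orientation: [0.814, -0.581, 0.0, 0.0]
force: [-0.6, -1.5, 0.9]
width: 0.003
```

>>> {"api": "carry_out", "payload": {
  "motion": "-1.4 0.3 0 0 0 0.0175 0;-2.8 0.6 0 0 0 0.035 0;-2.8 0.6 0 0 0 0.035 0"
}}

```text
clock: 18.9
position: [0.5518, -0.0542, 0.2024]
orientation: [0.804, -0.594, 0.0, -0.0]
force: [0.3, -0.1, 0.2]
width: -0.002
```

Run:
```python
from h import *
st();dot('w26.png')
c=imaging.read_camera('scene'); f=c['frame']
save('s8.png',cv2.resize(f[170:310,200:420],None,fx=3,fy=3,interpolation=cv2.INTER_CUBIC))
```

```text
t 18.90 u [-38.  -86.5] z 0.2024 yaw 283.6 r 94.5 ang 246.3 push -0.19 F [ 0.27 -0.12  0.25]
```

View pics/s8.png

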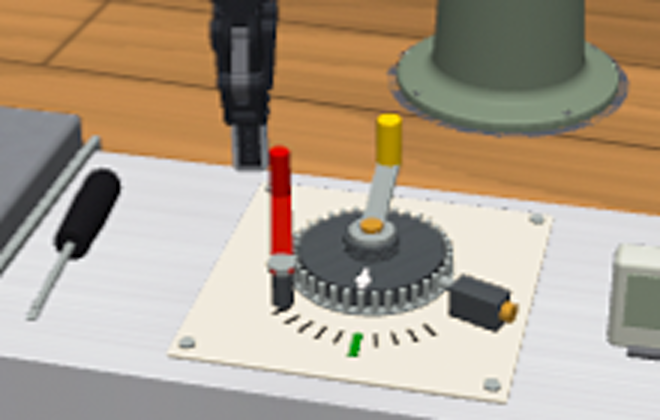

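View pics/w26.png

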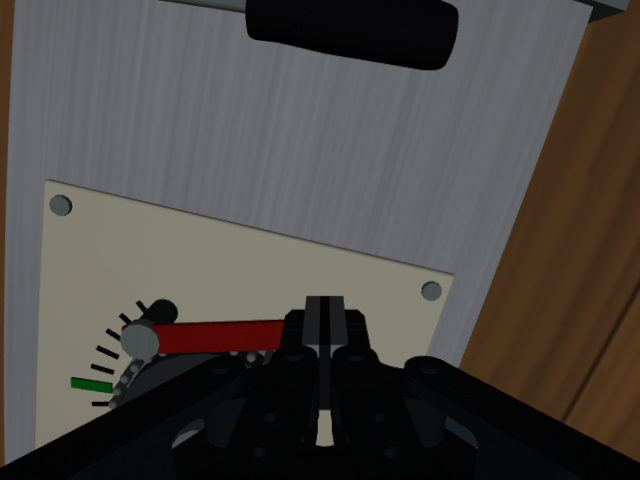

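>>> {"api": "carry_out", "payload": {
  "motion": "-1.4 0.3 0 0 0 0.0175 0;-2.8 0.6 0 0 0 0.035 0;-4.2 0.8 0 0 0 0.052 0;-4.2 0.8 0 0 0 0.052 0"
}}

```text
clock: 19.4
position: [0.5497, -0.0502, 0.2023]
orientation: [0.788, -0.615, -0.0, -0.0]
force: [-0.1, -0.5, -0.2]
width: 0.0
```

>>> {"api": "carry_out", "payload": {
  "motion": "-1 0.2 0 0 0 0.01 0;-2 0.4 0 0 0 0.02 0;-2 0.4 0 0 0 0.02 0"
}}

```text
clock: 19.7
position: [0.5489, -0.0485, 0.2023]
orientation: [0.782, -0.623, -0.0, -0.0]
force: [0.1, -0.5, -0.1]
width: 0.003
```

Run:
```python
from h import *
st()
```

```text
t 19.70 u [-40.6 -80.6] z 0.2023 yaw 279.5 r 90.3 ang 243.3 push -0.57 F [ 0.14 -0.55 -0.13]
```

>>> {"api": "carry_out", "payload": {
  "motion": "-1 0.2 0 0 0 0 0;-1 0.2 0 0 0 0 0"
}}

```text
clock: 19.9
position: [0.5486, -0.0476, 0.2023]
orientation: [0.782, -0.623, -0.0, -0.0]
force: [0.7, -0.4, 0.3]
width: -0.0
```

>>> {"api": "carry_out", "payload": {
  "motion": "-1 0.2 0 0 0 0 0;-1 0.2 0 0 0 0 0"
}}

```text
clock: 20.1
position: [0.5482, -0.0466, 0.2023]
orientation: [0.782, -0.623, -0.0, -0.0]
force: [-0.2, 0.2, -0.3]
width: 0.002
```

>>> {"api": "carry_out", "payload": {
  "motion": "-1 0.2 0 0 0 0 0;-1 0.2 0 0 0 0 0"
}}

```text
clock: 20.3
position: [0.548, -0.0461, 0.2023]
orientation: [0.782, -0.623, 0.0, 0.0]
force: [1.9, -2.5, -0.6]
width: -0.003
```

>>> {"api": "carry_out", "payload": {
  "motion": "-0.5 0 0 0 0 0 0;-0.5 0 0 0 0 0 0"
}}

```text
clock: 20.5
position: [0.548, -0.046, 0.2024]
orientation: [0.782, -0.623, 0.001, 0.0]
force: [2.8, -4.3, -1.6]
width: -0.002
```

>>> {"api": "carry_out", "payload": {
  "motion": "-0.5 0 0 0 0 0 0;-0.5 0 0 0 0 0 0;-0.5 0 0 0 0 0 0"
}}

```text
clock: 20.8
position: [0.548, -0.0459, 0.2024]
orientation: [0.782, -0.623, 0.001, 0.001]
force: [2.5, -5.0, -2.3]
width: 0.002
```

Run:
```python
from h import *
st()
c=imaging.read_camera('scene'); f=c['frame']
save('s9.png',cv2.resize(f[170:310,200:420],None,fx=3,fy=3,interpolation=cv2.INTER_CUBIC))
```

```text
t 20.80 u [-41.3 -78. ] z 0.2024 yaw 279.5 r 88.3 ang 242.1 push -5.44 F [ 2.52 -5.01 -2.3 ]
```

View pics/s9.png

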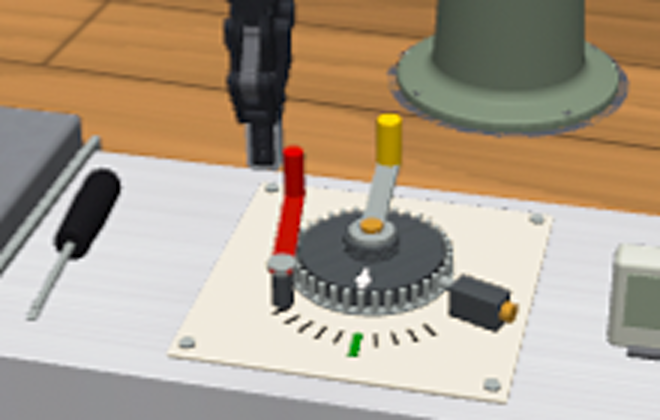

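>>> {"api": "carry_out", "payload": {
  "motion": "3 0 0 0 0 0 0;8 0 0 0 0 0 0;14 0 0 0 0 0 0;18 0 0 0 0 0 0;18 0 0 0 0 0 0"
}}

```text
clock: 21.35
position: [0.5516, -0.0629, 0.2022]
orientation: [0.782, -0.623, -0.0, -0.0]
force: [-0.1, 1.0, 0.9]
width: -0.001
```

>>> {"api": "carry_out", "payload": {
  "motion": "0 0 -20 0 0 0 0;0 0 -55 0 0 0 0;0 50 -80 0 0 0 0;0 100 -80 0 0 0 0;0 120 -80 0 0 0 0"
}}

```text
clock: 21.85
position: [0.432, -0.0892, 0.2831]
orientation: [0.782, -0.623, 0.0, 0.0]
force: [1.3, 0.2, 1.0]
width: -0.005
```

Run:
```python
from h import *
st()
c=imaging.read_camera('scene'); f=c['frame']; save('s10.png',cv2.resize(f[210:310,240:400],None,fx=5,fy=5,interpolation=cv2.INTER_CUBIC))
t=imaging.read_camera('top'); f=t['frame']; save('t10.png',f[90:370,140:460].repeat(2,0).repeat(2,1)[:600])
h=cv2.cvtColor(f,cv2.COLOR_RGB2HSV);m=cv2.inRange(h,(0,205,140),(8,255,255));m[:150]=0
n,l,s,ce=cv2.connectedComponentsWithStats(m)
for i in range(1,n):
    if s[i,4]>5: print(s[i],ce[i],w2u(onz(t,ce[i],.214)))
```

```text
t 21.85 u [-159.7 -114.3] z 0.2831 yaw 279.5 r 196.4 ang 215.6 push -0.09 F [1.27 0.19 0.99]
[346 212   7   8  39] [349.23076923 216.        ] [-0.04436788 -0.06078913]
```

View pics/s10.png

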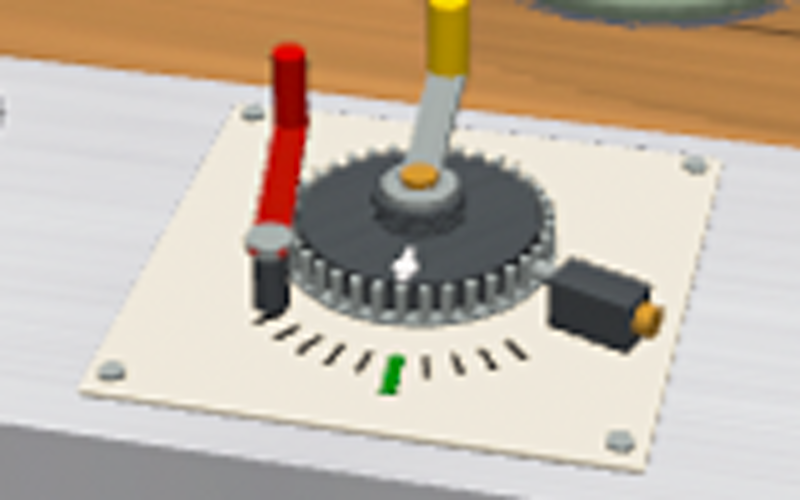

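View pics/t10.png

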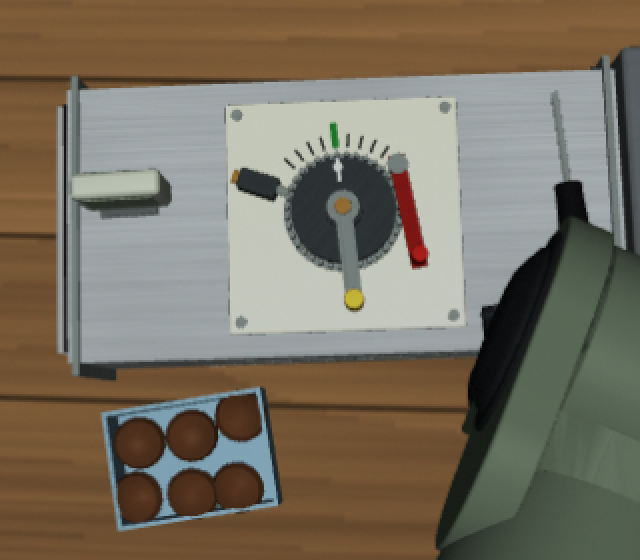

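>>> {"api": "carry_out", "payload": {
  "motion": "0 0 0 0 0 0 0;0 0 0 0 0 0 0;0 0 0 0 0 0 0;0 0 0 0 0 0 0"
}}

```text
clock: 22.35
position: [0.4351, -0.0891, 0.2819]
orientation: [0.782, -0.623, -0.0, 0.0]
force: [-1.4, 0.2, 0.0]
width: -0.004
```

Run:
```python
from h import *
st(); print(arm.close_job())
```

```text
t 22.35 u [-156.5 -114.4] z 0.2819 yaw 279.5 r 193.9 ang 216.2 push 0.54 F [-1.36  0.25  0.01]
the job is handed in; nothing more can be done
None
```

The damper is open to the green mark and the red dog is home. The job was handed in at 22.4 s; no verdict is reported.

- **Damper:** I pushed the yellow lever with closed fingers, one click at a time, from notch 0 to notch 5. The force peaked at about 10 N. I eased off and rested on notches 3, 4 and 5, and never ran past the mark.
- **Dog:** I pushed the red dog until it met its stop at about 5.5 N, then backed off and lifted clear.
- **Last checks:** The top view puts the tab at (-44.4, -60.8) mm against a home position of (-44, -61) mm. The dot points at the green tick in both the scene and top views. My wrist-camera dot reading with the lever unloaded was 5.09 notches before I moved the dog. It also read 3.12 on notch 3, so I took the roughly 0.1 notch (0.6 mm) offset as calibration bias. A later reading from a more distant wrist view gave 5.22 (about 1.4 mm), still under the 1.8 mm limit.
- **Bystanders:** The hygrometer, screwdriver and punnet look unmoved. I judged that by eye and did not measure it, and the arm hid part of the screwdriver handle in the final top view. The robot touches nothing.

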